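Zero the counting scale and scrape a batch of slats into its pan

TASK

Make up this batch of hardwood slats on the counting scale: first, with the weighing pan still empty, take the stylus from its block, press the scale's recessed zero key right down with it, and stand the stylus back in the block. Then pick up the loaded shovel by its handle and scrape its slats off into the pan, blade tipped and pressed on the pan's rim (do not pick slats off the blade by hand), and lay the shovel flat on the green mat again. Any slats lying on the bench go into the pan too; leave the glue jar where it is.

Things in the scene. Friction and masses are not known exactly. Their poses are not given: they have to be found in the camera images.
- scale: white counting scale on the bench, fixed: 310 (x) by 240 mm (y), origin at bench level under its middle; x points from the keypad deck (robot side) to the weighing pan behind it, y to the left, z up. The flat deck is 60 mm above the bench, from x = -155 to -63 mm; the pan covers x = -64 to 156 mm
- key_well (a point): centre of the mouth of the square guard well (20 mm wide, 26 mm deep, level with the deck, 60 mm above the bench) in the scale's keypad deck, left of the display. The zero key stands at its bottom
- zero_key (a joint): zero key of the scale, a round key of 15 mm diameter whose top lies 15 mm below the mouth of the well; metres pressed down, 0 released, 0.004 fully down; springs back; needs 1 N to start and 4 N to be fully down
- pan: open steel weighing pan on the scale, 220 (x) by 240 mm (y) outside, walls and floor 3 mm thick, walls 48 mm high from the underside; origin under the middle of its floor (64 mm above the bench), axes as the scale's, z up; rim 112 mm above the bench. It cannot slide; it gives 1.7 mm downwards per 10 N (5 mm at most)
- shovel: flat hand shovel, 0.24-0.38 kg, on the green mat, slats on its blade: 150 mm long (x -75 to 75), 160 wide (y), 3 thick, front edge (+x) open, side walls 18 mm high (x -75 to 40), back wall 34 high at x = -75; origin under the blade's middle, x to the front edge, z up. Slats on it have centres about 8 mm above the origin and slide off when the front edge dips 25 to 37 degrees
- shovel_handle (a point): grip point in the middle of the shovel's wooden handle: a straight bar along the shovel's x, 22 mm wide (y), 24 mm high, reaching from x = -85 to -200 mm; this point lies at x = -125, y = 0, z = 32 mm in the shovel's frame (32 mm above the bench while it lies flat); same axes as the shovel
- shovel_edge (a point): middle of the shovel's front edge, on the underside (x = 75, z = 0 in the shovel's frame); same axes
- mat: green cutting mat lying on the bench, 300 mm (x) by 360 mm (y), about 1 mm thick, only to show where the shovel belongs; origin at its middle at bench level
- stylus_grip (a point): blunt stylus standing upright in the tool block, 70 g: round wooden handle 18 mm in diameter, 78 mm long, below it a 26 mm brass collar 5 mm thick and a 9 mm steel shank 55 mm long; point on the axis at mid-handle, 100 mm above the tip and 40 mm above the collar's top; z along the axis towards the handle's end
- stylus_tip (a point): flat tip of the stylus's shank, on its axis; same axes as the stylus
- stand_hole (a point): middle of the mouth of the square hole (16 mm wide, straight through) in the top of the wooden tool block, a fixed dark cube of 62 x 62 x 60 mm; the stylus's collar rests on the block's top, 60 mm above the bench, so that its tip is 5 mm above the bench; z up
- glue: closed glue jar, 60 mm in diameter, 95 mm high, a bystander; origin at the middle of its base
- slat1_mid (a point): hardwood slat, a flat bar 64 x 24 x 10 mm with two small holes, 14 g; point at its centre, x along its 64 mm length, y across its width, z through its thickness; one of those on the shovel at the start
- slat2_mid (a point): hardwood slat, a flat bar 64 x 24 x 10 mm with two small holes, 14 g; point at its centre, x along its 64 mm length, y across its width, z through its thickness; one of those on the shovel at the start
- slat3_mid (a point): hardwood slat, a flat bar 64 x 24 x 10 mm with two small holes, 14 g; point at its centre, x along its 64 mm length, y across its width, z through its thickness; one of those on the shovel at the start
- slat4_mid (a point): hardwood slat, a flat bar 64 x 24 x 10 mm with two small holes, 14 g; point at its centre, x along its 64 mm length, y across its width, z through its thickness; one of those on the shovel at the start
- slat5_mid (a point): hardwood slat, a flat bar 64 x 24 x 10 mm with two small holes, 14 g; point at its centre, x along its 64 mm length, y across its width, z through its thickness; one of those on the shovel at the start
- slat6_mid (a point): hardwood slat, a flat bar 64 x 24 x 10 mm with two small holes, 14 g; point at its centre, x along its 64 mm length, y across its width, z through its thickness; one of those on the shovel at the start
- slat7_mid (a point): hardwood slat, a flat bar 64 x 24 x 10 mm with two small holes, 14 g; point at its centre, x along its 64 mm length, y across its width, z through its thickness; one of those lying loose on the bench at the start
- slat8_mid (a point): hardwood slat, a flat bar 64 x 24 x 10 mm with two small holes, 14 g; point at its centre, x along its 64 mm length, y across its width, z through its thickness; one of those lying loose on the bench at the start
- slat9_mid (a point): hardwood slat, a flat bar 64 x 24 x 10 mm with two small holes, 14 g; point at its centre, x along its 64 mm length, y across its width, z through its thickness; one of those lying loose on the bench at the start
Not all that is in view belongs to the job. Of the things like the part that bears stylus_grip, leave any that is orange or turquoise; of the rest the larger one is meant.

How it is judged:
On the way, in this order (a step that is already met when the one before it is completed fails the run):
1. the zero key is pressed down (more than 3 mm) by the stylus while no slat is in the pan (value of joint zero_key above 0.003 m and contact force between stylus and zero_key above 0.5 N and not (x of slat1_mid in the frame of pan between -0.107 and 0.107 m and y of slat1_mid in the frame of pan between -0.117 and 0.117 m and z of slat1_mid in the frame of pan between 0 and 0.048 m) and not (x of slat2_mid in the frame of pan between -0.107 and 0.107 m and y of slat2_mid in the frame of pan between -0.117 and 0.117 m and z of slat2_mid in the frame of pan between 0 and 0.048 m) and not (x of slat3_mid in the frame of pan between -0.107 and 0.107 m and y of slat3_mid in the frame of pan between -0.117 and 0.117 m and z of slat3_mid in the frame of pan between 0 and 0.048 m) and not (x of slat4_mid in the frame of pan between -0.107 and 0.107 m and y of slat4_mid in the frame of pan between -0.117 and 0.117 m and z of slat4_mid in the frame of pan between 0 and 0.048 m) and not (x of slat5_mid in the frame of pan between -0.107 and 0.107 m and y of slat5_mid in the frame of pan between -0.117 and 0.117 m and z of slat5_mid in the frame of pan between 0 and 0.048 m) and not (x of slat6_mid in the frame of pan between -0.107 and 0.107 m and y of slat6_mid in the frame of pan between -0.117 and 0.117 m and z of slat6_mid in the frame of pan between 0 and 0.048 m) and not (x of slat7_mid in the frame of pan between -0.107 and 0.107 m and y of slat7_mid in the frame of pan between -0.117 and 0.117 m and z of slat7_mid in the frame of pan between 0 and 0.048 m) and not (x of slat8_mid in the frame of pan between -0.107 and 0.107 m and y of slat8_mid in the frame of pan between -0.117 and 0.117 m and z of slat8_mid in the frame of pan between 0 and 0.048 m) and not (x of slat9_mid in the frame of pan between -0.107 and 0.107 m and y of slat9_mid in the frame of pan between -0.117 and 0.117 m and z of slat9_mid in the frame of pan between 0 and 0.048 m)), for 0.1 s.
2. the shovel, its blade tipped more than 20 degrees, bears on the pan's rim with more than 1 N while a slat that was on the shovel is in the pan (angle between shovel's own z axis and vertical above 0.35 rad and contact force between shovel and pan above 1 N and ((x of slat1_mid in the frame of pan between -0.107 and 0.107 m and y of slat1_mid in the frame of pan between -0.117 and 0.117 m and z of slat1_mid in the frame of pan between 0 and 0.048 m) or (x of slat2_mid in the frame of pan between -0.107 and 0.107 m and y of slat2_mid in the frame of pan between -0.117 and 0.117 m and z of slat2_mid in the frame of pan between 0 and 0.048 m) or (x of slat3_mid in the frame of pan between -0.107 and 0.107 m and y of slat3_mid in the frame of pan between -0.117 and 0.117 m and z of slat3_mid in the frame of pan between 0 and 0.048 m) or (x of slat4_mid in the frame of pan between -0.107 and 0.107 m and y of slat4_mid in the frame of pan between -0.117 and 0.117 m and z of slat4_mid in the frame of pan between 0 and 0.048 m) or (x of slat5_mid in the frame of pan between -0.107 and 0.107 m and y of slat5_mid in the frame of pan between -0.117 and 0.117 m and z of slat5_mid in the frame of pan between 0 and 0.048 m) or (x of slat6_mid in the frame of pan between -0.107 and 0.107 m and y of slat6_mid in the frame of pan between -0.117 and 0.117 m and z of slat6_mid in the frame of pan between 0 and 0.048 m))), for 0.1 s.
At the end, for the whole second after the job is handed in: every slat's centre is in the pan below its rim; zero key up (under 1 mm); stylus stands in the block's hole (tip within 12 mm of its axis and of the bench, lean under 0.15 rad); shovel at rest flat on the bench (0.08 rad), mid-blade within 150 mm of the mat's middle (x of slat1_mid in the frame of pan between -0.107 and 0.107 m and y of slat1_mid in the frame of pan between -0.117 and 0.117 m and z of slat1_mid in the frame of pan between 0 and 0.048 m and x of slat2_mid in the frame of pan between -0.107 and 0.107 m and y of slat2_mid in the frame of pan between -0.117 and 0.117 m and z of slat2_mid in the frame of pan between 0 and 0.048 m and x of slat3_mid in the frame of pan between -0.107 and 0.107 m and y of slat3_mid in the frame of pan between -0.117 and 0.117 m and z of slat3_mid in the frame of pan between 0 and 0.048 m and x of slat4_mid in the frame of pan between -0.107 and 0.107 m and y of slat4_mid in the frame of pan between -0.117 and 0.117 m and z of slat4_mid in the frame of pan between 0 and 0.048 m and x of slat5_mid in the frame of pan between -0.107 and 0.107 m and y of slat5_mid in the frame of pan between -0.117 and 0.117 m and z of slat5_mid in the frame of pan between 0 and 0.048 m and x of slat6_mid in the frame of pan between -0.107 and 0.107 m and y of slat6_mid in the frame of pan between -0.117 and 0.117 m and z of slat6_mid in the frame of pan between 0 and 0.048 m and x of slat7_mid in the frame of pan between -0.107 and 0.107 m and y of slat7_mid in the frame of pan between -0.117 and 0.117 m and z of slat7_mid in the frame of pan between 0 and 0.048 m and x of slat8_mid in the frame of pan between -0.107 and 0.107 m and y of slat8_mid in the frame of pan between -0.117 and 0.117 m and z of slat8_mid in the frame of pan between 0 and 0.048 m and x of slat9_mid in the frame of pan between -0.107 and 0.107 m and y of slat9_mid in the frame of pan between -0.117 and 0.117 m and z of slat9_mid in the frame of pan between 0 and 0.048 m and value of joint zero_key below 0.001 m and horizontal distance between stylus_tip and stand_hole below 0.012 m and angle between stylus_grip's own z axis and vertical below 0.15 rad and height (world z) of each of stylus_tip, shovel below 0.012 m and horizontal distance between shovel and mat below 0.15 m and angle between shovel's own z axis and vertical below 0.08 rad and linear speed of each of shovel, stylus below 0.02 m/s); the robot touches nothing.
It fails at once if a slat lying on the shovel's blade is taken by the fingers ((contact force between the fingers and slat1 above 2 N and x of slat1_mid in the frame of shovel between -0.075 and 0.07 m and y of slat1_mid in the frame of shovel between -0.078 and 0.078 m and z of slat1_mid in the frame of shovel between 0 and 0.03 m) or (contact force between the fingers and slat2 above 2 N and x of slat2_mid in the frame of shovel between -0.075 and 0.07 m and y of slat2_mid in the frame of shovel between -0.078 and 0.078 m and z of slat2_mid in the frame of shovel between 0 and 0.03 m) or (contact force between the fingers and slat3 above 2 N and x of slat3_mid in the frame of shovel between -0.075 and 0.07 m and y of slat3_mid in the frame of shovel between -0.078 and 0.078 m and z of slat3_mid in the frame of shovel between 0 and 0.03 m) or (contact force between the fingers and slat4 above 2 N and x of slat4_mid in the frame of shovel between -0.075 and 0.07 m and y of slat4_mid in the frame of shovel between -0.078 and 0.078 m and z of slat4_mid in the frame of shovel between 0 and 0.03 m) or (contact force between the fingers and slat5 above 2 N and x of slat5_mid in the frame of shovel between -0.075 and 0.07 m and y of slat5_mid in the frame of shovel between -0.078 and 0.078 m and z of slat5_mid in the frame of shovel between 0 and 0.03 m) or (contact force between the fingers and slat6 above 2 N and x of slat6_mid in the frame of shovel between -0.075 and 0.07 m and y of slat6_mid in the frame of shovel between -0.078 and 0.078 m and z of slat6_mid in the frame of shovel between 0 and 0.03 m)).
It fails at once if the glue jar is moved more than 40 mm (distance of glue from where it was at the start of the episode above 0.04 m).
Of slat1, slat2, slat3, slat4, slat5, slat6 only 3 to 6 are there at a start; the rules pass over those that are not, and their reading is None.
Of slat7, slat8, slat9 only 2 to 3 are there at a start; the rules pass over those that are not, and their reading is None.
At some moment in a run one of slat1, slat2, slat3, slat4, slat5, slat6, slat7, slat8, slat9 may be knocked a few centimetres aside while the robot is not near it.
It also fails if it takes over 200 s, if anything falls off the work surface, if the arm or the gripper's body presses on something with over 40 N, if the wrist force passes 120 N, or if a joint passes its speed limit or range.

ROBOT

A 6-joint arm with a two-finger parallel gripper is mounted at the origin on the work surface. World frame = base frame: x ahead of the robot, y to its left, z up, the work surface at z = 0. Lengths are in m, angles in rad, forces in N, time in s.
With the tool pointing down it reaches from about 0.325 to 0.775 m from the base axis. Payload 5.5 kg.
Tool frame: the origin (TCP) lies between the finger pads; the fingertips stand 8 mm ahead of it and the grasp point (between the pads) lies 11 mm behind it (tcp_to_tips is the distance from the TCP to the fingertips, in m); z points along the fingers, y is the direction in which the jaws open and shut (so a half turn about z gives the same grasp; the last joint's range is limited). The gripper opens to 88 mm and grips with 3 to 60 N. Pads are 20 mm wide; open, the fingers measure 115 mm over their backs; the gripper's body (75 mm by 178 mm) begins 61 mm behind the grasp point.
Start: joints at [1.174, 0.091, 1.231, -0, 1.82, -0.057], TCP at [0.2, 0.566, 0.197] pointing down, gripper open.
Joint ranges: [-2.87, 2.87], [-0.86, 2.18], [0.17, 2.46], [-1.51, 4.65], [0.06, 2.69], [-2.65, 2.65]. Speed limits (rad/s): [2.57, 2.57, 3.01, 3.14, 3.14, 3.14].

INTERFACE

Orientations are given as a unit quaternion [w, x, y, z].
In Python, from bench import * gives the robot as it stands. Calls block until the motion is done:
- move_to(position, orientation): joint-space move of the TCP to a pose.
- move_l(position, speed=0.15, orientation=None): straight line of the TCP; orientation=None keeps the orientation; speed is the mean speed in m/s.
- movej(angles): joint-space move.
- gripper_open() and close(): open the fingers fully, or close them until they stop; the grip force is fixed at half the most.
- hold(seconds).
- inverse_kinematics(position, orientation): joint angles nearest the present ones, or None.
- state(): the state.
- get_image(name): name is "side" or "top" or "wrist"; returns a dict with "frame" (384x512x3 uint8, blue, green, red), "depth" (384x512 float32, m along the optical axis (not along the pixel's ray), 0 where there is no reading), "camera_matrix" (3x3 intrinsics, pixels), "view" (4x4, takes a point from world to camera coordinates). Camera axes: x right, y up, looking along -z (the intrinsics and any distortion apply to the point x, -y, -z); pixel columns grow to the right and rows downward; lengths in m; the calibration is good to about 2 mm. A picture is of the moment at which its call begins.
A pose or a line that the arm cannot do raises IKError and nothing moves.
- job_done(): hands the job in, once; it reports no verdict.
The state is a dict: "time": time; "joint_pos": joint angles; "dq": joint speeds; "joint_torque": joint torques, N m; "ee_pos": TCP position; "ee_rot": TCP orientation; "ft_force": force on the tool from outside, world axes, zero at the start; "moment": the same for the moment, N m; "finger_gap": finger opening in m.
Only numpy, scipy, OpenCV 4.12 (cv2) and the standard library are available. Lean on these libraries where they do the work, as an engineer would, in place of code of your own. Each camera call takes 0.05 s, during which the arm holds its last target. There are 200 camera calls.

## Working session

There is one attempt and no reset: what is moved stays moved. The work goes in short steps, each a Python script; the robot and the scene stay as the last script left them, time stands still between calls to the robot, and variables do not carry over. Pictures are saved under pics/ and viewed, about 12 in all and at most 16, crops included, and the job is handed in when it is done.

```bash
ls; mkdir -p pics; cat > h.py <<'E'
from bench import *
import numpy as np, cv2
from scipy.spatial.transform import Rotation as R
def cam(name):
    im=get_image(name); d=im["depth"].astype(float); K=np.array(im["camera_matrix"]); V=np.array(im["view"])
    v,u=np.mgrid[:d.shape[0],:d.shape[1]]
    x=(u-K[0,2])/K[0,0]*d; y=(v-K[1,2])/K[1,1]*d
    P=np.stack([x,-y,-d,np.ones_like(d)],-1)@np.linalg.inv(V).T
    P=P[...,:3]; P[d<=0]=np.nan
    return im["frame"],P,K,V
def q(yaw,tilt=0):
    """tool down, tool y axis at... yaw about world z; x axis of tool = (cos yaw, sin yaw)"""
    r=R.from_euler('z',yaw)*R.from_euler('x',np.pi)
    w=r.as_quat(); return [w[3],w[0],w[1],w[2]]
E
python3 - <<'E'
from h import *
for n in ("top","side"):
    f,P,K,V=cam(n); cv2.imwrite(f"pics/{n}0.png",f); np.savez(f"/tmp/{n}0.npz",f=f,P=P,K=K,V=V)
    print(n,K.tolist(),np.linalg.inv(V)[:3].round(3).tolist(), np.array(get_image(n).get("dist",0)) )
a=cv2.imread("pics/top0.png");print(state())
E
```

```text
pics
top [[421.49175997504466, 0.0, 256.5802262737074], [0.0, 421.49175997504466, 183.61728806528748], [0.0, 0.0, 1.0]] [[0.015, 0.995, -0.096, 0.423], [-1.0, 0.013, -0.025, 0.035], [-0.023, 0.097, 0.995, 1.067]] 0
side [[424.32756748123774, 0.0, 253.96227041411993], [0.0, 424.32756748123774, 190.08683168702922], [0.0, 0.0, 1.0]] [[0.965, 0.165, -0.205, 0.313], [-0.263, 0.594, -0.76, -0.804], [-0.004, 0.787, 0.617, 0.788]] 0
{'time': 0.2, 'joint_pos': array([ 1.17429619e+00,  9.15895273e-02,  1.23142379e+00,  1.17797562e-06,
        1.81977682e+00, -5.66875895e-02]), 'dq': array([ 8.01354568e-04, -2.07011207e-03, -4.25669902e-03, -1.17017254e-03,
        3.00402042e-05, -5.76540457e-04]), 'joint_torque': array([ 9.01058752e-05, -4.46342218e+01, -4.06373870e+01,  6.96780556e-02,
        2.60495458e-02, -8.17549949e-05]), 'ee_pos': array([0.1999036 , 0.56550871, 0.1958291 ]), 'ee_rot': array([-1.35069119e-04,  1.69089802e-01,  9.85600467e-01, -5.83306353e-04]), 'ft_force': array([ 0.09312577, -0.35041482, -0.26224759]), 'moment': array([ 0.0266924 , -0.01807895, -0.04899602]), 'finger_gap': 0.08819205787865413}
```

View pics/top0.png

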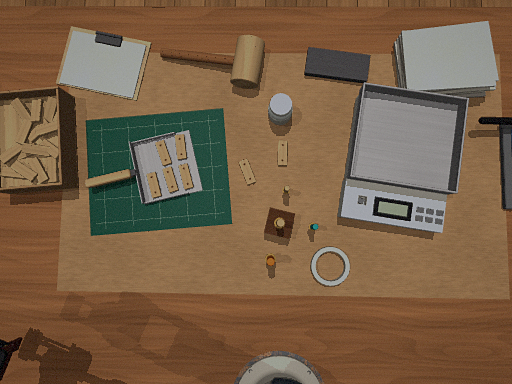

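View pics/side0.png

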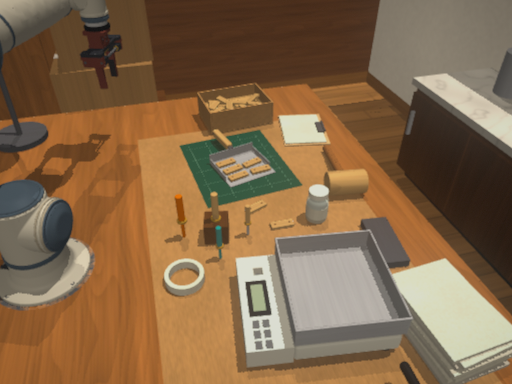

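Top view: the stylus candidates are the wooden one in the dark block (280,222), a small wooden one (287,190), an orange one (270,260) and a turquoise one (314,227). I choose the wooden one in the block. There are 5 slats on the shovel (165,168) and two loose slats at (247,172) and (283,153). The key well is at (361,200). Next I measure and check with a close crop.

```bash
python3 - <<'E'
from h import *
D=np.load("/tmp/top0.npz"); f,P=D["f"],D["P"]
z=P[...,2]
def seg(m,box,name,minA=15):
    u0,v0,u1,v1=box; M=np.zeros(z.shape,np.uint8); M[v0:v1,u0:u1]=m[v0:v1,u0:u1]
    n,l,s,c=cv2.connectedComponentsWithStats(M)
    for i in range(1,n):
        if s[i,4]<minA: continue
        p=P[l==i]; r=cv2.minAreaRect((p[:,:2]*1000).astype(np.float32))
        print(name,"px",c[i].round(),"A",s[i,4],"mean",np.nanmean(p,0).round(4),"rect",np.round(r[0],1),np.round(r[1],1),round(r[2],1),"z",np.nanpercentile(p[:,2],[5,50,95]).round(4))
seg((z>.1)&(z<.125),(335,75,480,205),"panrim",60)
seg((z>.052)&(z<.068),(335,175,460,240),"deck",60)
seg((z>.052)&(z<.068),(255,200,300,245),"blocktop")
seg((z>.09),(255,200,300,245),"stylus",5)
seg((z>.03),(275,180,298,202),"small",3)
seg((z>.03),(262,90,300,135),"glue")
seg((z>.005)&(z<.02),(232,140,298,190),"loose")
seg((z>.02)&(z<.06),(80,130,225,210),"shovwall/handle")
hsv=cv2.cvtColor(f,cv2.COLOR_BGR2HSV)
seg((hsv[...,0]>65)&(hsv[...,0]<95)&(hsv[...,1]>80),(60,90,240,245),"mat",500)
a=cv2.resize(f[70:240,80:220],None,fx=3,fy=3,interpolation=cv2.INTER_CUBIC)
b=cv2.resize(f[140:240,250:320],None,fx=5,fy=5,interpolation=cv2.INTER_CUBIC)
a=cv2.copyMakeBorder(a,0,max(0,b.shape[0]-a.shape[0]),0,0,cv2.BORDER_CONSTANT);b=cv2.copyMakeBorder(b,0,a.shape[0]-b.shape[0],0,0,cv2.BORDER_CONSTANT)
cv2.imwrite("pics/crop1.png",np.hstack([a,b]))
for u,v in [(361,200),(361,198),(361,202)]: print(P[v,u].round(4))
E
```

```text
panrim px [417. 133.] A 1305 mean [ 0.6364 -0.306   0.1115] rect [ 627.  -287.9] [244.5 223.4] 81.5 z [0.1014 0.1132 0.1169]
deck px [386. 177.] A 118 mean [ 0.5382 -0.2464  0.0663] rect [ 542.2 -238.1] [91.  16.4] 82.1 z [0.0641 0.0666 0.0678]
deck px [428. 181.] A 328 mean [ 0.532  -0.3446  0.0665] rect [ 528.8 -340.5] [ 33.4 108.1] 0.3 z [0.0644 0.0667 0.0678]
deck px [394. 205.] A 3927 mean [ 0.4733 -0.2658  0.0609] rect [ 473.6 -265.1] [241.6  92. ] 81.6 z [0.0575 0.0609 0.0644]
blocktop px [279. 223.] A 622 mean [0.4275 0.0059 0.0606] rect [427.7   5.6] [61.8 61.7] 76.8 z [0.0575 0.0605 0.0643]
stylus px [280. 222.] A 57 mean [0.4276 0.0062 0.1407] rect [427.5   5.7] [15.3 17.4] 1.6 z [0.128  0.1432 0.1453]
small px [286. 189.] A 53 mean [ 0.5057 -0.009   0.0745] rect [506.6  -8.6] [17.2 13.7] 47.8 z [0.0422 0.0927 0.1006]
glue px [280. 108.] A 590 mean [0.6997 0.0067 0.0836] rect [703.5   6. ] [55.7 56.2] 43.6 z [0.0443 0.0941 0.0978]
loose px [282. 152.] A 230 mean [ 0.6063 -0.0019  0.0103] rect [605.6  -2.9] [63.9 22.9] 0.3 z [0.0071 0.0104 0.0135]
loose px [247. 171.] A 236 mean [0.5562 0.0866 0.0102] rect [556.4  86.7] [69.  23.5] 22.7 z [0.0067 0.0103 0.0136]
shovwall/handle px [116. 176.] A 653 mean [0.5359 0.4084 0.0388] rect [536.8 419.7] [158.8 134.3] 12.6 z [0.0238 0.0419 0.0466]
mat px [157. 174.] A 11240 mean [0.5485 0.3177 0.0014] rect [555.3 317.6] [297.6 359. ] 5.9 z [-0.0019  0.0014  0.0046]
[ 0.4852 -0.1926  0.0422]
[ 0.4897 -0.1916  0.0467]
[ 0.4801 -0.1916  0.0465]
```

View pics/crop1.png

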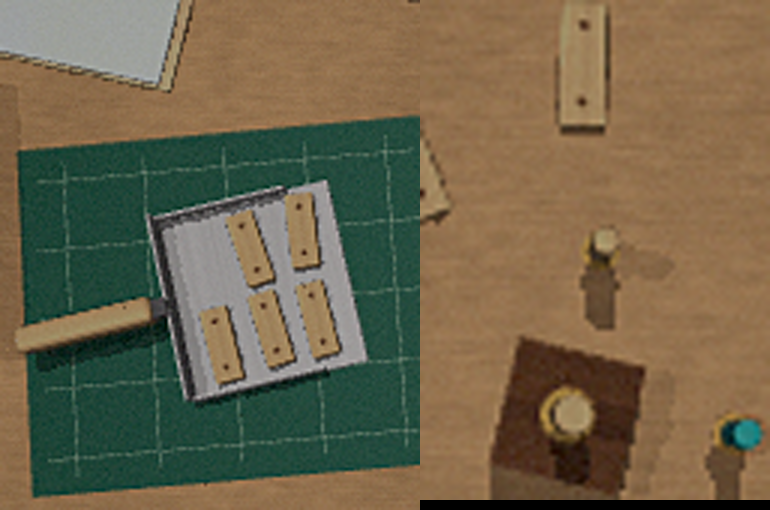

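The choice holds: the stylus in the block is the bigger wooden one, with its top at 143 mm as expected. The pan and deck fits agree to 0.3 mm. Next are wrist looks at the well and the block.

```bash
python3 - <<'E'
from h import *
def save(n,f,P): cv2.imwrite(f"pics/{n}.png",f); np.savez(f"/tmp/{n}.npz",f=f,P=P)
ims=[]
for n,p,yaw in [("w_well",[.485,-.192,.25],np.pi/2-.3),("w_block",[.4275,.006,.30],np.pi*.75)]:
    move_to(p,q(yaw)); hold(.2); f,P,K,V=cam("wrist"); save(n,f,P); ims.append(f)
    print(n,np.linalg.inv(V)[:3,3].round(3),state()["ee_pos"].round(4),state()["time"])
f,P=(np.load("/tmp/w_well.npz")[k] for k in "fP"); z=P[...,2]
c=np.array([.485,-.192]); near=np.hypot(P[...,0]-c[0],P[...,1]-c[1])
m=((z<.055)&(near<.022)).astype(np.uint8)
n,l,s,_=cv2.connectedComponentsWithStats(m)
for i in range(1,n):
    if s[i,4]>30: p=P[l==i];r=cv2.minAreaRect((p[:,:2]*1000).astype(np.float32));print("well",s[i],r,np.percentile(p[:,2],[5,50,95]))
m=(z>.057)&(z<.064)&(near<.03); print("deckz",np.median(z[m]),near[m].min())
# mouth: 2D bins of deck around
p=P[m]; 
f,P=(np.load("/tmp/w_block.npz")[k] for k in "fP"); z=P[...,2]; near=np.hypot(P[...,0]-.4275,P[...,1]-.006)
m=(z>.138)&(z<.15)&(near<.03);print("top of handle",P[m].mean(0),m.sum())
m=(z>.055)&(z<.0625)&(near<.06);r=cv2.minAreaRect((P[m][:,:2]*1000).astype(np.float32));print("block",r)
cv2.imwrite("pics/wr1.png",cv2.resize(np.hstack(ims),(800,300)))
E
```

```text
w_well [ 0.508 -0.114  0.438] [ 0.4851 -0.1917  0.2499] 3.3083
w_block [0.371 0.063 0.487] [0.4277 0.0052 0.2993] 4.4167
well [244 151  19  18 267] ((483.4434509277344, -192.7144012451172), (17.534685134887695, 19.991792678833008), 81.39892578125) [0.0335161  0.04429693 0.05196513]
deckz 0.06017368117783112 0.008720265046384033
top of handle [0.42663727 0.00656491 0.1425139 ] 210
block ((427.1816101074219, 6.042568206787109), (62.01367950439453, 62.20033645629883), 77.0628890991211)
```

View pics/wr1.png

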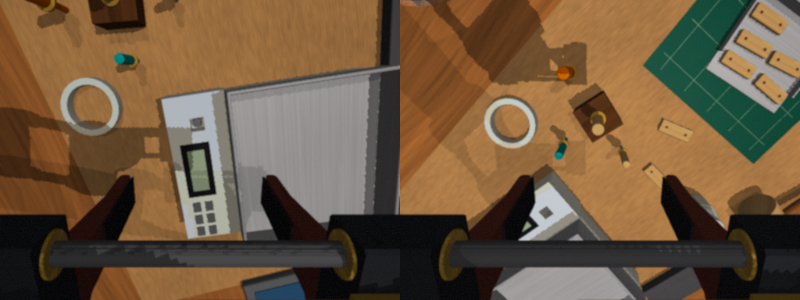

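The left frame shows the square well at about (197,124), beside the display. The right frame shows the block and stylus at (598,120), clear of the turquoise and orange ones. I refine the mouth by intersecting rays with the deck plane, then grasp.

```bash
python3 - <<'E'
from h import *
f,P=(np.load("/tmp/w_well.npz")[k] for k in "fP"); z=P[...,2]; C=np.array([0.508,-0.114,0.438])
t=(C[2]-.06)/(C[2]-z); Q=C+(P-C)*t[...,None]
near=np.hypot(Q[...,0]-.485,Q[...,1]+.192)
for th in (.05,.055,.0575):
    m=((z<th)&(near<.018)); r=cv2.minAreaRect((Q[m][:,:2]*1000).astype(np.float32)); print(th,r,Q[m].mean(0))
g=[.4268,.0063]; Y=np.pi*.75
move_l([*g,.20],.2,q(Y)); move_l([*g,.094],.12); close(); hold(.3); s=state(); print(s["finger_gap"],s["ft_force"],s["ee_pos"])
E
```

```text
0.05 ((484.1737976074219, -189.88893127441406), (17.647315979003906, 19.205726623535156), 81.23326110839844) [ 0.48417569 -0.18984211  0.06      ]
0.055 ((483.9110412597656, -190.45803833007812), (18.992136001586914, 19.71139907836914), 81.87366485595703) [ 0.48391368 -0.19047754  0.06      ]
0.0575 ((483.69183349609375, -190.75384521484375), (19.60838508605957, 20.10508155822754), 81.72483825683594) [ 0.48386175 -0.1907784   0.06      ]
0.017569803069012846 [ 0.07108465  0.01810467 -0.39201874] [0.42677309 0.00628187 0.09396718]
```

```bash
python3 - <<'E'
from h import *
w=[.4837,-.1908]; Y=np.pi*.75
move_l([.4268,.0063,.22],.12); move_l([*w,.22],.25); hold(.2)
print(state()["finger_gap"],state()["ft_force"].round(2))
move_l([*w,.139],.1); z0=state()["ft_force"][2]
for z in np.arange(.136,.1265,-.001):
    move_l([*w,z],.02); hold(.1); F=state()["ft_force"]; print(round(z,4),state()["ee_pos"][2].round(4),F.round(2))
    if F[2]-z0>8: break
hold(.3)
f,P,K,V=cam("side"); cv2.imwrite("pics/press.png",cv2.resize(f[200:370,150:350],None,fx=3,fy=3)); print(state()["time"])
E
```

```text
0.017237871144565438 [-0.19 -0.59 -0.54]
0.136 0.1362 [-0.39  0.49 -0.64]
0.135 0.135 [ 0.23 -0.14 -1.01]
0.134 0.134 [-1.45  0.36 -0.04]
0.133 0.1332 [0.01 0.09 0.57]
0.132 0.1322 [0.38 0.59 0.98]
0.131 0.1311 [0.21 0.76 1.56]
0.13 0.1301 [ 0.22 -0.39  3.08]
0.129 0.1298 [-0.37  0.62  5.42]
0.128 0.1297 [-0.33 -0.35  7.88]
14.3583
```

View pics/press.png

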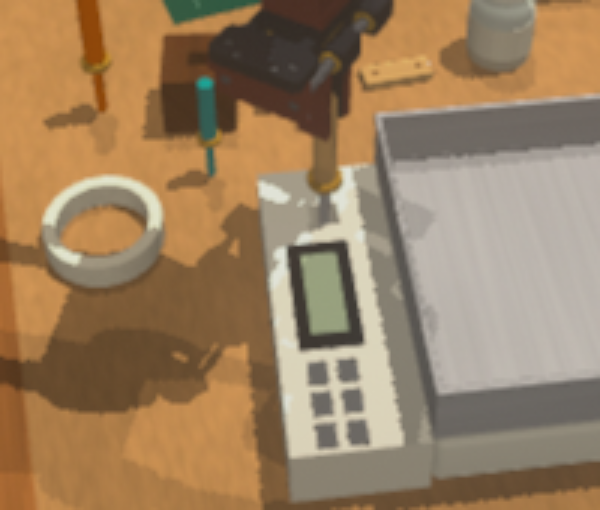

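The stylus is in the well and the force ramps to a hard stop after about 4 mm, so the key is fully down. I put the stylus back.

```bash
python3 - <<'E'
from h import *
w=[.4837,-.1908]; g=[.4268,.0063]
move_l([*w,.22],.1); move_l([*g,.22],.25); hold(.3); move_l([*g,.16],.12)
for z in (.13,.11,.1,.096,.0945):
    move_l([*g,z],.06); print(z,state()["ft_force"].round(2))
hold(.2); gripper_open(); hold(.2); move_l([*g,.22],.2)
f,P,K,V=cam("wrist"); z=P[...,2]
m=(z>.135)&(z<.155)&(np.hypot(P[...,0]-.4275,P[...,1]-.006)<.04);print("handle top",P[m].mean(0),m.sum())
# look at shovel
s=[.5395,.42]; move_to([.53,.40,.30],q(np.arctan2(.54,.42)+np.pi/2-.3)); hold(.2)
f,P,K,V=cam("wrist"); cv2.imwrite("pics/w_shov.png",f); np.savez("/tmp/w_shov.npz",f=f,P=P,C=np.linalg.inv(V)[:3,3]); print(np.linalg.inv(V)[:3,3],state()["time"])
f,P,K,V=cam("top"); np.savez("/tmp/top1.npz",f=f,P=P); cv2.imwrite("pics/top1.png",f)
E
```

```text
0.13 [ 1.31  1.08 -0.19]
0.11 [-0.78  0.74  0.1 ]
0.1 [ 0.25 -0.16  0.21]
0.096 [ 0.29  0.23 -0.59]
0.0945 [-0.55  0.95  0.38]
handle top [0.42615105 0.00702745 0.14223126] 349
[0.48350697 0.46550352 0.48875803] 23.4583
```

View pics/w_shov.png

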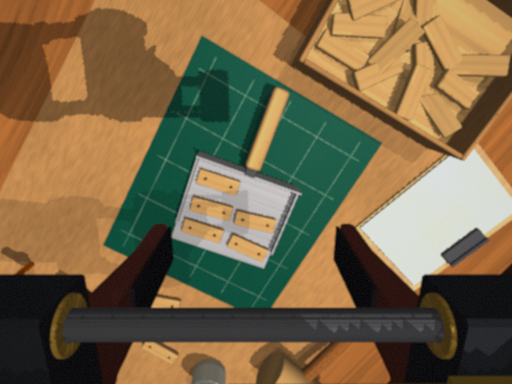

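The stylus is back upright, with its handle top at (0.426, 0.007, 0.142). The wrist view shows the handle at (267,130) and the blade with 5 slats at (235,210). I fit the shovel and check the IK for tipping from the pan's left side.

```bash
cat >> h.py <<'E'
Q1=np.deg2rad(-8.35); PAN=np.array([.6269,-.2878,.064]); PX=np.array([np.cos(Q1),np.sin(Q1),0]); PY=np.array([-np.sin(Q1),np.cos(Q1),0])
GX=-.108; GZ=.032           # grasp point in shovel frame
def shovel_tcp(contact_s, contact_w, yaw, dip):
    """TCP pose so that shovel-frame point contact_s is at contact_w, shovel x at yaw, front edge dipped"""
    S=R.from_euler('ZY',[yaw,dip]); T=S*R.from_euler('z',SGN*0)*R.from_euler('x',np.pi)
    p=np.array(contact_w)+S.apply(np.array([GX,0,GZ-.011])-np.array(contact_s))
    w=T.as_quat(); return p,[w[3],w[0],w[1],w[2]]
SGN=1
E
python3 - <<'E'
from h import *
D=np.load("/tmp/w_shov.npz"); P=D["P"];f=D["f"]; z=P[...,2]
X,Yy=P[...,0],P[...,1]
reg=np.zeros(z.shape,bool); reg[80:172,240:295]=1
m=reg&(z>.036)&(z<.05); r=cv2.minAreaRect((P[m][:,:2]*1000).astype(np.float32)); print("handle",r,np.median(z[m]))
p=P[m][:,:2]; c=p.mean(0); d=np.linalg.svd(p-c)[2][0]; d*=-np.sign(d[1]); yaw=np.arctan2(d[1],d[0]); n=np.array([-d[1],d[0]])
print("mean",c,"yaw deg",np.degrees(yaw)); s=(p-c)@d; print("ext",np.percentile(s,[1,99]))
# handle end at -200 -> origin
e=c+d*(np.percentile(s,1)); o=e+.2*d; print("origin from tail",o,"from head",c+d*(np.percentile(s,99)+.085))
reg[:]=0; reg[140:275,165:305]=1
hsv=cv2.cvtColor(f,cv2.COLOR_BGR2HSV); g=(hsv[...,0]>55)&(hsv[...,0]<100)&(hsv[...,1]>80)
b=reg&~g; q2=(P[b][:,:2]-o); xs=q2@d; ys=q2@n; print("blade x",np.percentile(xs,[1,99]),"y",np.percentile(ys,[1,99]))
W=PAN+PY*.1185; W[2]=.112
yw=Q1-np.pi/2
for dip in (0,20,30,36,42):
    for half in (0,np.pi):
        p,qq=shovel_tcp([.045,0,0],W,yw,np.radians(dip)); 
        Rr=R.from_quat([qq[1],qq[2],qq[3],qq[0]])*R.from_euler('z',half); w=Rr.as_quat()
        try: j=inverse_kinematics(p,[w[3],w[0],w[1],w[2]])
        except Exception as ex: j=ex
        print(dip,half,p.round(3),None if j is None else np.round(j,2))
E
```

```text
handle ((531.6505737304688, 427.547607421875), (23.473154067993164, 120.76387023925781), 14.102651596069336) 0.04363601386892502
mean [0.53043267 0.43209918] yaw deg -75.63336829571212
ext [-0.05422427  0.06075264]
origin from tail [0.56660338 0.29088217] from head [0.56659765 0.29090454]
blade x [nan nan] y [nan nan]
0 0 [ 0.666 -0.019  0.133] None
0 3.141592653589793 [ 0.666 -0.019  0.133] [-0.08  0.27  1.14  0.    1.73  0.07]
20 0 [ 0.664 -0.035  0.184] None
20 3.141592653589793 [ 0.664 -0.035  0.184] [-0.3   0.27  1.1   0.36  1.82 -0.07]
30 0 [ 0.662 -0.05   0.207] None
30 3.141592653589793 [ 0.662 -0.05   0.207] [-0.41  0.3   1.07  0.53  1.88 -0.12]
36 0 [ 0.66  -0.06   0.219] None
36 3.141592653589793 [ 0.66  -0.06   0.219] [-0.47  0.33  1.05  0.63  1.92 -0.15]
42 0 [ 0.659 -0.072  0.23 ] None
42 3.141592653589793 [ 0.659 -0.072  0.23 ] [-0.52  0.36  1.03  0.74  1.96 -0.16]
```

```bash
cat >> h.py <<'E'
def sh(contact_s, contact_w, yaw, dip):
    p,a=shovel_tcp(contact_s,contact_w,yaw,dip); w=(R.from_quat([a[1],a[2],a[3],a[0]])*R.from_euler('z',np.pi)).as_quat()
    return list(p),[w[3],w[0],w[1],w[2]]
SO=np.array([.5666,.2909,.001]); SY=np.radians(-75.63)
E
python3 - <<'E'
from h import *
p,a=sh([0,0,0],SO,SY,0); print(p)
move_to([p[0],p[1],.15],a); move_l(p,.12); close(); hold(.3); s=state(); print("gap",s["finger_gap"],s["ft_force"].round(2))
for dz,v in ((.03,.03),(.2,.1)):
    move_l([p[0],p[1],p[2]+dz],v); hold(.3); print(state()["ft_force"].round(2),state()["moment"].round(2),state()["finger_gap"])
f,P,K,V=cam("top"); cv2.imwrite("pics/lift.png",f); print(state()["time"])
# blade plane by wedge in expected region
S=R.from_euler('z',SY); L=S.inv().apply((P.reshape(-1,3)-(SO+[0,0,.2])))
m=(np.abs(L[:,1])<.07)&(L[:,0]>-.06)&(L[:,0]<.07)&(np.abs(L[:,2])<.08); l=L[m]
A=np.c_[l[:,:2],np.ones(len(l))]; 
w=np.ones(len(l),bool)
for _ in range(5):
    c=np.linalg.lstsq(A[w],l[w,2],rcond=None)[0]; w=np.abs(A@c-l[:,2])<.008
print("slope deg x,y",np.degrees(np.arctan(c[:2])),c[2],w.sum())
E
```

```text
[np.float64(0.5397962679527802), np.float64(0.3955210301437566), np.float64(0.022)]
gap 0.0002739360582951273 [-0.18  1.15  0.66]
[-0.18 -0.55 -0.59] [-0.09 -0.05 -0.  ] 0.0007126764627222685
[ 0.46 -0.38  1.06] [-0.07  0.08  0.08] 0.00043582935874167996
30.6667
slope deg x,y [0. 0.] 0.0 0
```

View pics/lift.png

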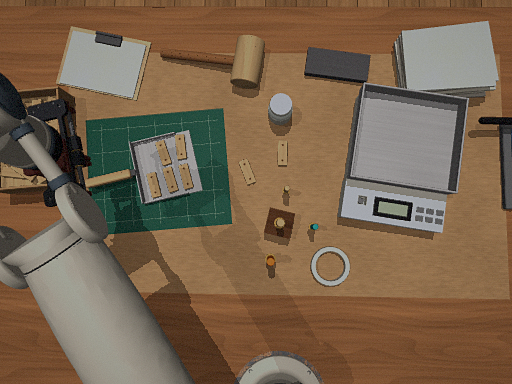

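The gap reads 0 and the picture shows the shovel still flat at (165,168), so the grasp missed the handle. I check why before trying again.

```bash
python3 - <<'E'
from h import *
s=state(); print(s["ee_pos"],s["ee_rot"],s["joint_pos"].round(3),s["finger_gap"]); p,a=sh([0,0,0],SO,SY,0); print(p,a)
D=np.load("/tmp/top0.npz"); P=D["P"];z=P[...,2]
for nm in ("top0","top1"):
    P=np.load(f"/tmp/{nm}.npz")["P"];z=P[...,2]; m=np.zeros(z.shape,bool); m[165:190,80:128]=1; m&=(z>.035)&(z<.055); print(nm,cv2.minAreaRect((P[m][:,:2]*1000).astype(np.float32)),np.nanmedian(z[m]))
f,P,K,V=cam("wrist"); cv2.imwrite("pics/w2.png",f)
f,P,K,V=cam("side"); cv2.imwrite("pics/s2.png",f)
g=P[...,2]; m=np.zeros(g.shape,bool); m[125:150,205:240]=1; m&=(g>.03)&(g<.055); print("side handle",np.nanmean(P[m],0),m.sum())
cv2.imwrite("pics/d2.png",np.hstack([cv2.imread("pics/w2.png"),f])[:, :][::1].copy() if 0 else cv2.resize(np.hstack([cv2.imread("pics/w2.png"),f]),(800,300)))
E
```

```text
[0.53976775 0.39549589 0.22188995] [-3.52183213e-05  6.13129612e-01  7.89982322e-01 -8.72713364e-05] [0.582 0.293 0.958 0.    1.891 0.331] 0.00046751469512442366
[np.float64(0.5397962679527802), np.float64(0.3955210301437566), np.float64(0.022)] [np.float64(3.7542398435619314e-17), np.float64(-0.6131138947451265), np.float64(-0.789994526607914), np.float64(4.837321341771552e-17)]
top0 ((531.1759643554688, 431.47979736328125), (22.96323585510254, 109.0798110961914), 14.502777099609375) 0.04362168721322712
top1 ((531.0853881835938, 431.2912902832031), (23.1247615814209, 109.11770629882812), 14.789901733398438) 0.04375006658238345
side handle [0.53124442 0.43067126 0.03899747] 210
```

View pics/d2.png

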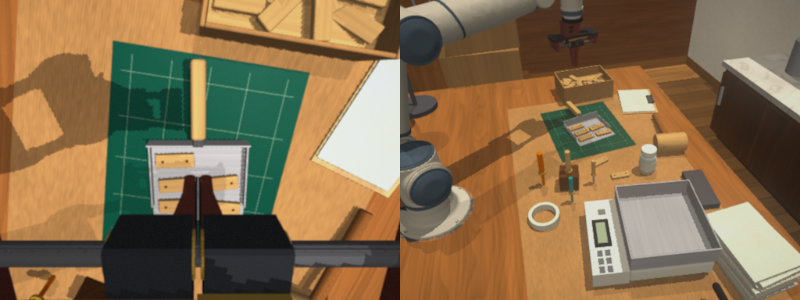

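Every camera agrees on the handle pose and the arm alignment looks right. I retry at a slower pace, printing the pose, gap and forces at each step.

```bash
python3 - <<'E'
from h import *
p,a=sh([0,0,0],SO,SY,0)
def pr(t): s=state(); print(t,s["time"].__round__(2) if not hasattr(s["time"],'round') else s["time"],s["ee_pos"].round(4),"gap",round(float(s["finger_gap"]),4),s["ft_force"].round(2))
gripper_open(); hold(.3); pr("open")
move_l([p[0],p[1],.08],.15); pr("mid"); move_l(p,.06); hold(.2); pr("down")
f,P,K,V=cam("wrist"); f2,_,_,_=cam("side")
cv2.imwrite("pics/d3.png",np.hstack([cv2.resize(f,(400,300)),cv2.resize(f2[80:200,140:300],(400,300))]))
close(); pr("closed"); hold(.3); pr("held")
E
```

```text
open 32.44 [0.5398 0.3955 0.222 ] gap 0.0877 [-0.12 -0.01  0.21]
mid 33.54 [0.5404 0.396  0.0816] gap 0.0878 [-0.68  0.34 -0.47]
down 34.86 [0.54   0.3957 0.0225] gap 0.0875 [ 0.17 -0.68 -0.52]
closed 36.3 [0.5398 0.3955 0.022 ] gap 0.0001 [ 0.36 -0.44 -0.01]
held 36.6 [0.5398 0.3955 0.022 ] gap 0.0006 [ 0.2  -0.56 -0.01]
```

View pics/d3.png

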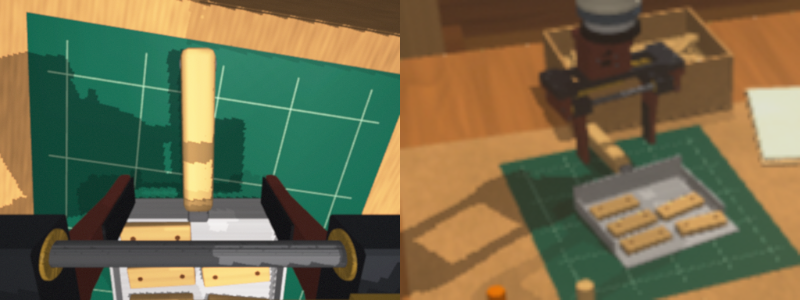

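```bash
python3 - <<'E'
from h import *
f,P,K,V=cam("wrist"); f2,P2,_,_=cam("side"); print(state()["finger_gap"],state()["joint_torque"].round(1))
cv2.imwrite("pics/d4.png",np.hstack([cv2.resize(f,(400,300)),cv2.resize(f2[80:200,140:300],(400,300))]))
E
```

```text
0.0005914212802994624 [  0.  -53.2 -40.    0.1  -0.    0. ]
```

View pics/d4.png

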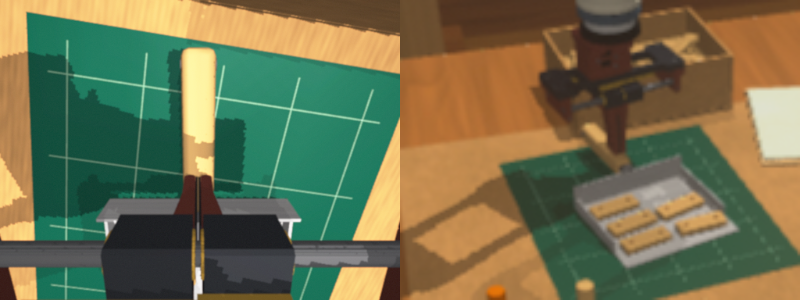

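The fingers shut with the handle apparently between them and no resistance at x = -108 mm. I move to the documented grip point, x = -125 mm.

```bash
sed -i 's/^GX=-.108/GX=-.125/' h.py; python3 - <<'E'
from h import *
def pr(t): s=state(); print(t,round(float(s["time"]),2),s["ee_pos"].round(4),"gap",round(float(s["finger_gap"]),4),s["ft_force"].round(2))
gripper_open(); pr("open")
p,a=sh([0,0,0],SO,SY,0); 
move_l([p[0],p[1],.08],.12); move_l(p,.08); hold(.2); pr("down"); close(); pr("closed"); hold(.3); pr("held")
E
```

```text
open 38.08 [0.5398 0.3955 0.022 ] gap 0.088 [-0.37 -0.03  0.23]
down 39.8 [0.536  0.4123 0.0229] gap 0.0876 [ 0.64 -0.54  0.34]
closed 41.14 [0.5356 0.412  0.022 ] gap 0.0006 [-0.22 -0.34 -0.61]
held 41.44 [0.5356 0.412  0.022 ] gap 0.001 [-0.45  0.64 -0.4 ]
```

Still nothing between the pads. Maybe the true tool height differs from what is reported, so I measure the fingertip height directly from the depth images.

```bash
python3 - <<'E'
from h import *
gripper_open(); e=state()["ee_pos"]
move_l([e[0],e[1],.15],.15); hold(.2); e=state()["ee_pos"]; print(e)
f,P,K,V=cam("side")
for o in (0,):
    L=P-e; a=SY; lx=L[...,0]*np.cos(a)+L[...,1]*np.sin(a); ly=-L[...,0]*np.sin(a)+L[...,1]*np.cos(a)
    m=(np.abs(lx)<.04)&(np.abs(ly)<.08)&(P[...,2]>.055)
    for lo in np.arange(.06,.28,.01):
        k=m&(P[...,2]>=lo)&(P[...,2]<lo+.01)
        if k.sum()>2: print(round(lo,3),k.sum(),"lx",lx[k].min().round(3),lx[k].max().round(3),"ly",np.percentile(ly[k],[2,50,98]).round(3))
v=V@np.r_[e-[0,0,.008],1]; print("expected tip px",K[0,0]*v[0]/-v[2]+K[0,2],K[1,1]*-v[1]/-v[2]+K[1,2])
v,u=np.where(m); c=f[max(0,v.min()-40):v.max()+70,u.min()-50:u.max()+50]; print(v.min(),u.min()); cv2.imwrite("pics/d5.png",cv2.resize(c,None,fx=3,fy=3))
E
```

```text
[0.53516325 0.41168857 0.1485406 ]
0.17 16 lx -0.01 0.013 ly [-0.053  0.042  0.05 ]
0.18 27 lx -0.011 0.019 ly [-0.055 -0.049  0.049]
0.19 29 lx -0.008 0.016 ly [-0.055  0.041  0.049]
0.2 34 lx -0.013 0.015 ly [-0.056 -0.003  0.051]
0.21 34 lx -0.01 0.014 ly [-0.056  0.042  0.053]
0.22 42 lx -0.011 0.016 ly [-0.058  0.041  0.055]
0.23 42 lx -0.016 0.016 ly [-0.059  0.044  0.055]
0.24 29 lx -0.011 0.014 ly [-0.061  0.043  0.054]
0.25 30 lx -0.032 0.034 ly [-0.079  0.046  0.079]
0.26 124 lx -0.028 0.038 ly [-0.077  0.029  0.077]
0.27 162 lx -0.01 0.038 ly [-0.077  0.02   0.075]
0.28 120 lx -0.02 0.037 ly [-0.077 -0.002  0.078]
expected tip px 222.2104331945908 112.78800330593434
0 192
```

View pics/d5.png

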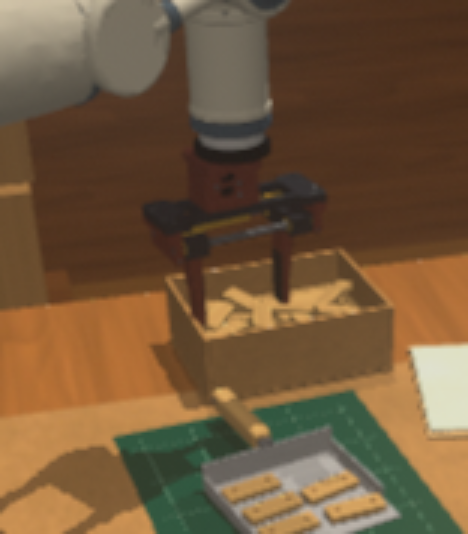

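The picture shows the fingers well above the handle. The tips measure about z = 0.17 with the reported TCP at 0.149, so the reported TCP is about 30 mm lower than the true one and the fingers closed above the handle. A tilted test shows whether the offset runs along the tool axis or along world z.

```bash
python3 - <<'E'
from h import *
def rep(t,dips):
    s=state(); e=s["ee_pos"]; w=s["ee_rot"]; T=R.from_quat([w[1],w[2],w[3],w[0]])
    for n in ("side","top"):
        f,P,K,V=cam(n); L=T.inv().apply((P.reshape(-1,3)-e)); L=L[~np.isnan(L[:,0])&(P.reshape(-1,3)[:,2]>.08)]
        m=(np.abs(L[:,0])<.03)&(np.abs(L[:,1])<.075)&(L[:,2]>-.2)&(L[:,2]<.06); l=L[m]
        fg=l[(l[:,2]>-.09)&(np.abs(l[:,1])>.03)]
        print(t,n,len(fg),"finger z max",np.sort(fg[:,2])[-8:].round(4) if len(fg) else None,"x range",np.percentile(fg[:,0],[2,50,98]).round(4) if len(fg) else 0)
        for sgn in(1,-1):
            k=fg[fg[:,1]*sgn>0]; 
            if len(k): print("   y",sgn,np.percentile(k[:,1],[2,98]).round(4))
for t,dip,z in (("flat",0,.2),("dip",36,.25)):
    p,a=sh([GX,0,GZ],[.53,.38,z],SY,np.radians(dip)); move_to(p,a); hold(.3); rep(t,dip)
p,a=sh([GX,0,GZ],[.45,.3,.25],np.radians(-98),np.radians(36)); move_to(p,a); hold(.3); rep("dip2",dip)
print(state()["time"])
E
```

```text
flat side 237 finger z max [-0.0276 -0.0274 -0.0273 -0.0267 -0.0265 -0.0262 -0.0261 -0.0256] x range [-0.0153 -0.009   0.0092]
   y 1 [0.041 0.054]
   y -1 [-0.0587 -0.045 ]
flat top 102 finger z max [-0.0291 -0.0289 -0.0289 -0.0277 -0.0272 -0.0267 -0.0265 -0.0262] x range [-0.0118 -0.0098  0.0069]
   y 1 [0.0437 0.0541]
   y -1 [-0.0525 -0.0443]
dip side 129 finger z max [-0.03   -0.0298 -0.0286 -0.0272 -0.0264 -0.0256 -0.0254 -0.0246] x range [-0.0134 -0.0088  0.0087]
   y 1 [0.0409 0.0534]
   y -1 [-0.0558 -0.0468]
dip top 48 finger z max [-0.031  -0.03   -0.03   -0.0291 -0.0286 -0.0282 -0.0273 -0.0251] x range [-0.0065  0.0096  0.0123]
   y 1 [0.0437 0.0523]
   y -1 [-0.0518 -0.0518]
dip2 side 79 finger z max [-0.0324 -0.0301 -0.0291 -0.0288 -0.0286 -0.0279 -0.0276 -0.0253] x range [-0.014  -0.0116  0.0081]
   y 1 [0.0432 0.0531]
   y -1 [-0.0542 -0.0445]
dip2 top 66 finger z max [-0.03   -0.0298 -0.0293 -0.028  -0.0277 -0.0267 -0.0265 -0.0257] x range [-0.0051  0.0113  0.0125]
   y 1 [0.0441 0.0516]
   y -1 [-0.0515 -0.0436]
46.8667
```

The offset is along the tool axis: the tips lie about 27 mm behind the reported TCP, so the grasp point is about 46 mm behind it, and three poses agree. I correct the helper and regrasp.

```bash
sed -i 's/GZ-.011/GZ-.046/; s/^GX=-.125/GX=-.112/' h.py; python3 - <<'E'
from h import *
def pr(t): s=state(); print(t,round(float(s["time"]),2),s["ee_pos"].round(4),"gap",round(float(s["finger_gap"]),4),s["ft_force"].round(2),s["moment"].round(2))
p,a=sh([0,0,0],SO,SY,0); 
move_to([p[0],p[1],.12],a); move_l([p[0],p[1],.03],.12); pr("mid"); move_l(p,.06); hold(.2); pr("down"); close(); hold(.3); pr("held")
if state()["finger_gap"]>.015:
    move_l([p[0],p[1],p[2]+.02],.03); hold(.3); pr("l1"); move_l([p[0],p[1],p[2]+.15],.08); hold(.3); pr("l2")
    f,P,K,V=cam("top"); S=R.from_euler('z',SY); L=S.inv().apply(P.reshape(-1,3)-(SO+[0,0,.15]))
    m=(np.abs(L[:,1])<.07)&(L[:,0]>-.06)&(L[:,0]<.07)&(np.abs(L[:,2])<.08); l=L[m]; A=np.c_[l[:,:2],np.ones(len(l))]; w=np.ones(len(l),bool)
    for _ in range(5): c=np.linalg.lstsq(A[w],l[w,2],rcond=None)[0]; w=np.abs(A@c-l[:,2])<.008
    print("slope deg x,y",np.degrees(np.arctan(c[:2])),c[2],w.sum())
    f2,*_=cam("side"); cv2.imwrite("pics/l5.png",np.hstack([cv2.resize(f,(400,300)),cv2.resize(f2,(400,300))]))
W=PAN+PY*.1185; W[2]=.112; yw=Q1-np.pi/2
for dip in (0,20,30,36,42):
    p,a=sh([.045,0,0],W,yw,np.radians(dip)); j=inverse_kinematics(p,a); print(dip,np.round(p,3),None if j is None else np.round(j,2))
E
```

```text
mid 48.56 [0.5394 0.3996 0.0314] gap 0.0877 [0.4  0.1  0.92] [-0.07 -0.    0.03]
down 49.62 [ 0.5391  0.3996 -0.0123] gap 0.0876 [ 0.12  1.01 -0.3 ] [-0.09  0.05 -0.02]
held 50.95 [ 0.5388  0.3994 -0.013 ] gap 0.0217 [ 0.98  0.92 -0.35] [-0.03 -0.05  0.12]
l1 52.07 [0.5387 0.3994 0.0068] gap 0.0221 [-0.06  0.1  -2.84] [ 0.23  0.07 -0.04]
l2 54.14 [0.5387 0.3994 0.1369] gap 0.0217 [-0.28  0.35 -3.56] [0.23 0.14 0.07]
slope deg x,y [ 0.13735401 -1.56082161] 0.005693114155262479 3480
0 [ 0.667 -0.015  0.098] [-0.07  0.27  1.2   0.    1.67  0.07]
20 [ 0.666 -0.02   0.153] [-0.27  0.26  1.16  0.35  1.76 -0.07]
30 [ 0.665 -0.029  0.178] [-0.38  0.29  1.13  0.53  1.82 -0.12]
36 [ 0.664 -0.037  0.193] [-0.43  0.31  1.12  0.63  1.86 -0.15]
42 [ 0.662 -0.046  0.207] [-0.49  0.34  1.1   0.73  1.9  -0.17]
```

View pics/l5.png

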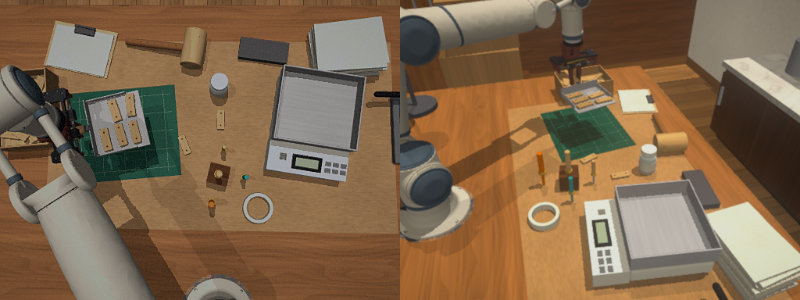

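The shovel is held level (slope 0.1°) with all 5 slats aboard. I carry it to the pan, touch the rim at a 20° dip, then tip further about the rim while checking force.

```bash
python3 - <<'E'
from h import *
def pr(t): s=state(); print(t,round(float(s["time"]),2),s["ee_pos"].round(4),"gap",round(float(s["finger_gap"]),4),s["ft_force"].round(2),s["moment"].round(2))
W=PAN+PY*.1185; W[2]=.112; yw=Q1-np.pi/2; C=[.042,0,0]
def go(dz,dip,v): p,a=sh(C,W+[0,0,dz],yw,np.radians(dip)); move_l(p,v,a)
e=state()["ee_pos"]; move_l([e[0],e[1],e[2]+.04],.08)
go(.07,0,.15); hold(.2); pr("over")
go(.05,10,.05); go(.03,19,.05); hold(.3); pr("dip19"); F0=state()["ft_force"][2]
dz=.012
for dz in np.arange(.012,-.014,-.002):
    go(dz,19,.03); hold(.15); F=state()["ft_force"][2]
    if F-F0>2.0: break
print("contact dz",dz,F-F0); pr("c")
np.save("/tmp/dz.npy",dz)
f2,P,_,_=cam("side"); cv2.imwrite("pics/rim.png",cv2.resize(f2[180:384,180:452],None,fx=2.5,fy=2.5))
E
```

```text
over 58.15 [ 0.6665 -0.018   0.1681] gap 0.022 [-0.23  0.12 -3.16] [ 0.2   0.01 -0.07]
dip19 59.08 [ 0.6661 -0.0207  0.1793] gap 0.022 [ 0.56  0.28 -2.87] [-0.19  0.07 -0.  ]
contact dz 0.0 2.899627722555798
c 62.38 [ 0.6661 -0.022   0.1494] gap 0.0218 [-0.08 -0.21  0.03] [-0.4   0.09  0.01]
```

View pics/rim.png

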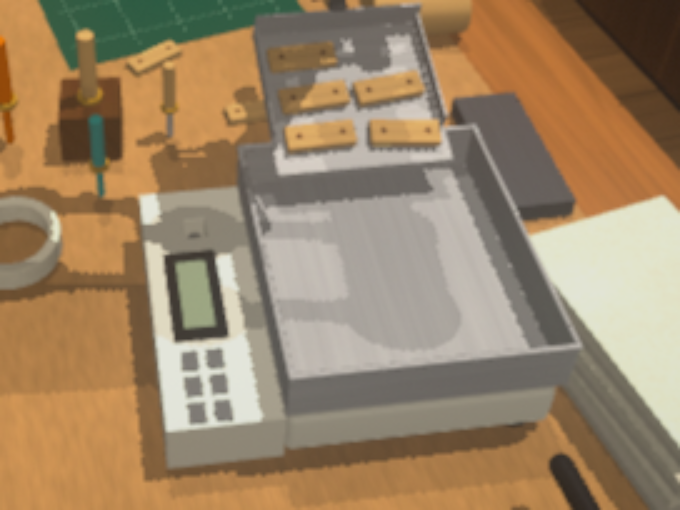

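Contact came at exactly the predicted height. The blade front lies over the left rim with five slats on it at (265-445, 40-150). Now I tip.

```bash
python3 - <<'E'
from h import *
W=PAN+PY*.1185; W[2]=.112; yw=Q1-np.pi/2; C=[.042,0,0]; dz=-.0005
def go(dz,dip,v): p,a=sh(C,W+[0,0,dz],yw,np.radians(dip)); move_l(p,v,a)
for dip in (22,25,28,31,34,37,40,43):
    go(dz,dip,.03); hold(.4); F=state()["ft_force"][2]; print(dip,round(dz,4),F.round(2),state()["moment"].round(2),state()["finger_gap"].round(4))
    if F+2.9<2: dz-=.001
    elif F+2.9>6: dz+=.001
hold(.5); F=state()["ft_force"][2]; print(F)
f2,P,_,_=cam("side"); cv2.imwrite("pics/tip.png",cv2.resize(f2[150:384,180:452],None,fx=2.5,fy=2.5)); print(state()["time"])
E
```

```text
Traceback (most recent call last):
AttributeError: 'float' object has no attribute 'round'
```

```bash
python3 - <<'E'
from h import *
W=PAN+PY*.1185; W[2]=.112; yw=Q1-np.pi/2; C=[.042,0,0]; dz=-.0005
def go(dz,dip,v): p,a=sh(C,W+[0,0,dz],yw,np.radians(dip)); move_l(p,v,a)
for dip in (22,25,28,31,34,37,40,43):
    go(dz,dip,.03); hold(.4); F=float(state()["ft_force"][2]); print(dip,round(dz,4),round(F,2),state()["moment"].round(2),round(float(state()["finger_gap"]),4))
    if F+2.9<2: dz-=.001
    elif F+2.9>6: dz+=.001
hold(.5); print(state()["ft_force"])
f2,P,_,_=cam("side"); cv2.imwrite("pics/tip.png",cv2.resize(f2[150:384,180:452],None,fx=2.5,fy=2.5)); print(state()["time"])
E
```

```text
22 -0.0005 -0.75 [-1.14  0.14 -0.02] 0.0221
25 -0.0005 -0.51 [-0.51  0.05 -0.06] 0.0215
28 -0.0005 -1.11 [-0.94  0.13 -0.03] 0.0218
31 -0.0015 -0.46 [-1.01  0.16 -0.  ] 0.0219
34 -0.0015 -0.59 [-0.86  0.17 -0.  ] 0.022
37 -0.0015 -1.65 [-1.05  0.15 -0.02] 0.0217
40 -0.0025 0.04 [-1.1   0.19 -0.1 ] 0.0216
43 -0.0025 -1.93 [-1.26  0.19 -0.08] 0.0219
[ 0.47355479 -1.83452236 -1.29051758]
70.1
```

View pics/tip.png

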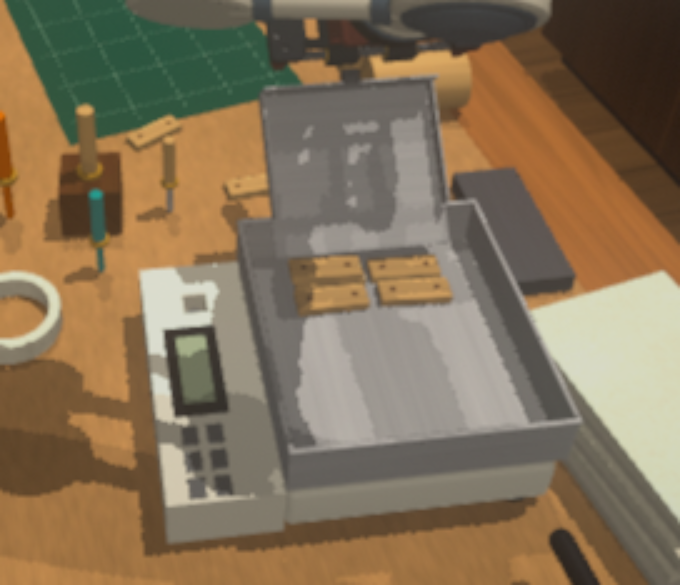

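The blade is empty and at least four slats lie in the pan at (290-450, 260-310). The fifth is probably hidden under the blade. I press a little more firmly to be sure of step 2, then return the shovel.

```bash
python3 - <<'E'
from h import *
W=PAN+PY*.1185; W[2]=.112; yw=Q1-np.pi/2; C=[.042,0,0]
def go(dz,dip,v): p,a=sh(C,W+[0,0,dz],yw,np.radians(dip)); move_l(p,v,a)
for dz in np.arange(-.0035,-.012,-.001):
    go(dz,42,.03); hold(.15); F=float(state()["ft_force"][2]); print(round(dz,4),round(F,2),end="; ")
    if F>2: break
hold(.3); go(.02,42,.06); go(.06,40,.08); hold(.3); print("\nfree",state()["ft_force"].round(2)); go(.08,0,.1)
p,a=sh([0,0,0],SO,SY,0); move_l([p[0],p[1],p[2]+.19],.2,a); move_l([p[0],p[1],p[2]+.03],.12); 
for z in np.arange(.02,-.0021,-.002):
    move_l([p[0],p[1],p[2]+z],.03); hold(.1); F=float(state()["ft_force"][2]); print(round(z,4),round(F,2),end="; ")
    if F>.5: break
hold(.2); gripper_open(); hold(.3); move_l([p[0],p[1],.2],.15); hold(.2)
move_to([.50,.25,.3],q(np.pi/2)); 
f,P,K,V=cam("top"); np.savez("/tmp/top2.npz",f=f,P=P); cv2.imwrite("pics/top2.png",f); print(state()["time"])
E
```

```text
-0.0035 -0.73; -0.0045 0.8; -0.0055 1.65; -0.0065 0.58; -0.0075 1.62; -0.0085 1.06; -0.0095 2.07; 
free [-0.57  0.13 -1.69]
0.02 -1.88; 0.018 -2.34; 0.016 -2.63; 0.014 -1.96; 0.012 -3.28; 0.01 -3.53; 0.008 -2.79; 0.006 -2.25; 0.004 -2.89; 0.002 -3.16; 0.0 -2.4; -0.002 -2.54; 88.2333
```

View pics/top2.png

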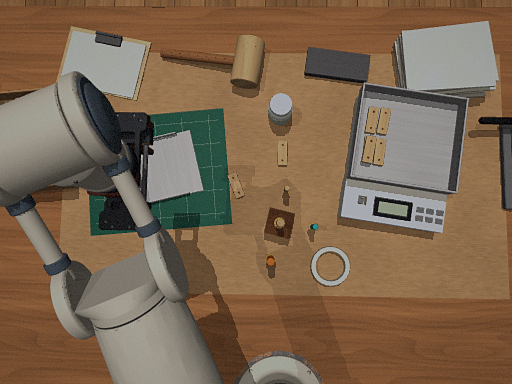

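The blade is back on the mat. Four slats show in the pan at (371,119), (383,120), (368,150) and (379,151). A loose slat has been knocked to (237,185). I look for the fifth slat in depth and check that the shovel lies flat.

```bash
python3 - <<'E'
from h import *
D=np.load("/tmp/top2.npz"); f,P=D["f"],D["P"]; z=P[...,2]
L=P-PAN; lx=L@PX; ly=L@PY; m=(np.abs(lx)<.104)&(np.abs(ly)<.114)&(L[...,2]<.044)
fl=L[...,2][m&(ly<-.0)]; print("floor z",np.nanmedian(fl))
k=(m&(L[...,2]>.008)).astype(np.uint8); n,l,s,c=cv2.connectedComponentsWithStats(k)
for i in range(1,n):
    if s[i,4]>20: mm=l==i; print(c[i].round(),s[i,4],"lx",lx[mm].min().round(3),lx[mm].max().round(3),"ly",ly[mm].min().round(3),ly[mm].max().round(3),"z",np.percentile(L[...,2][mm],[5,25,50,75,95]).round(4))
# wood-coloured anywhere on bench between
def slat(box):
    u0,v0,u1,v1=box; M=np.zeros(z.shape,bool); M[v0:v1,u0:u1]=1; M&=(z>.006)&(z<.018); p=P[M]; print(box,M.sum(),cv2.minAreaRect((p[:,:2]*1000).astype(np.float32)),np.median(p[:,2]))
slat((225,165,250,205)); slat((270,135,295,170))
# shovel plane
S=R.from_euler('z',SY); Q=S.inv().apply(P.reshape(-1,3)-SO); m=(np.abs(Q[:,1])<.065)&(Q[:,0]>0)&(Q[:,0]<.07)&(np.abs(Q[:,2])<.05); l=Q[m]; A=np.c_[l[:,:2],np.ones(len(l))];w=np.ones(len(l),bool)
for _ in range(5): c=np.linalg.lstsq(A[w],l[w,2],rcond=None)[0]; w=np.abs(A@c-l[:,2])<.006
print("shovel slope deg",np.degrees(np.arctan(c[:2])),c[2],w.sum())
# look into pan with wrist
move_to([.56,-.18,.33],q(np.pi/2-.3+np.pi/3)); hold(.2); g,PP,K,V=cam("wrist"); g2,P2,_,_=cam("side"); cv2.imwrite("pics/pan.png",np.hstack([cv2.resize(g,(400,300)),cv2.resize(g2[150:384,180:452],(400,300))])); np.savez("/tmp/pan.npz",P=PP,f=g)
t,Pt,_,_=cam("top"); np.savez("/tmp/top3.npz",f=t,P=Pt); cv2.imwrite("pics/top3.png",t)
L=PP-PAN; lx=L@PX; ly=L@PY; m=(np.abs(lx)<.104)&(np.abs(ly)<.116)&(L[...,2]>.008)&(L[...,2]<.044); print("wrist sees pan slat pts",m.sum(),np.histogram(L[...,2][m],bins=np.arange(.008,.045,.004)))
E
```

```text
floor z 0.0033146135949747024
[377. 120.] 551 lx 0.004 0.071 ly 0.039 0.095 z [0.0098 0.0119 0.0132 0.0145 0.0163]
[373. 150.] 587 lx -0.069 -0.001 ly 0.042 0.094 z [0.0104 0.0132 0.0171 0.0231 0.0253]
(225, 165, 250, 205) 235 ((521.34130859375, 118.94059753417969), (67.6097640991211, 45.24976348876953), 27.475406646728516) 0.010208776182173862
(270, 135, 295, 170) 229 ((611.0504150390625, -1.1996879577636719), (28.948972702026367, 72.6157455444336), 84.20291137695312) 0.010267798514605131
shovel slope deg [-0.21295948 -0.0024288 ] 0.0024833134721262444 1357
wrist sees pan slat pts 3062 (array([ 370, 1805,   32,  724,   87,   14,    9,   11,   10]), array([0.008, 0.012, 0.016, 0.02 , 0.024, 0.028, 0.032, 0.036, 0.04 ,
       0.044]))
```

The pair at (373,150) shows two levels (13 and 23 mm), so the fifth slat is stacked there and all five are in the pan. The shovel is flat, slope 0.2°. Now the loose slats.

```bash
cat >> h.py <<'E'
def loose(P,f):
    """loose slats on bench in the area between mat and scale"""
    z=P[...,2]; hsv=cv2.cvtColor(f,cv2.COLOR_BGR2HSV)
    m=((z>.0065)&(z<.0145)&(P[...,0]>.44)&(P[...,0]<.68)&(P[...,1]>-.14)&(P[...,1]<.2)).astype(np.uint8)
    m=cv2.morphologyEx(m,cv2.MORPH_OPEN,np.ones((3,3)))
    n,l,s,c=cv2.connectedComponentsWithStats(m); out=[]
    for i in range(1,n):
        if s[i,4]>130:
            p=P[l==i][:,:2]; mu=p.mean(0); d=np.linalg.svd(p-mu,full_matrices=False)[2][0]
            a=(p-mu)@d; b=(p-mu)@[-d[1],d[0]]
            out.append((mu,np.arctan2(d[1],d[0]),np.ptp(np.percentile(a,[1,99])),np.ptp(np.percentile(b,[1,99])),s[i,4]))
    return out
E
python3 - <<'E'
from h import *
D=np.load("/tmp/top3.npz")
for o in loose(D["P"],D["f"]): print(o[0].round(4),np.degrees(o[1]).round(1),np.round(o[2:],3))
E
```

```text
[ 0.608  -0.0024] -178.3 [6.20e-02 2.40e-02 1.96e+02]
[0.5211 0.114 ] -157.5 [5.90e-02 2.30e-02 1.96e+02]
```

```bash
python3 - <<'E'
from h import *
def pr(t): s=state(); print(t,round(float(s["time"]),2),s["ee_pos"].round(4),"gap",round(float(s["finger_gap"]),4),s["ft_force"].round(2))
D=np.load("/tmp/top3.npz"); S=loose(D["P"],D["f"])
dest=[PAN+PY*-.075,PAN+PY*-.02]
for (mu,ang,*_),d in zip(S,dest):
    q1=np.arctan2(mu[1],mu[0]); yaw=ang
    while yaw-(q1+np.pi/2)>np.pi/2: yaw-=np.pi
    while yaw-(q1+np.pi/2)<-np.pi/2: yaw+=np.pi
    move_to([*mu,.14],q(yaw)); hold(.1); z0=float(state()["ft_force"][2]); move_l([*mu,0.],.12)
    for z in (-.012,-.018,-.021,-.023):
        move_l([*mu,z],.04); hold(.1); F=float(state()["ft_force"][2])-z0
        if F>4: print("touch",z,F); move_l([*mu,z+.002],.04); break
    close(); hold(.2); pr("held")
    if state()["finger_gap"]<.018: print("MISS"); gripper_open(); move_l([*mu,.15],.15); continue
    move_l([*mu,.16],.15); move_l([d[0],d[1],.16],.25,q(Q1+np.pi/2)); pr("over")
    move_l([d[0],d[1],.05],.1); hold(.1); pr("low"); gripper_open(); hold(.2); move_l([d[0],d[1],.16],.15)
move_to([.45,.30,.30],q(np.pi/2)); hold(.3)
f,P,K,V=cam("top"); np.savez("/tmp/top4.npz",f=f,P=P); g,P2,_,_=cam("side")
cv2.imwrite("pics/fin.png",np.hstack([cv2.resize(f,(400,300)),cv2.resize(g,(400,300))])); cv2.imwrite("pics/top4.png",f)
L=P-PAN; lx=L@PX; ly=L@PY; m=((np.abs(lx)<.104)&(np.abs(ly)<.114)&(L[...,2]<.06)&(L[...,2]>.008)).astype(np.uint8); n,l,s,c=cv2.connectedComponentsWithStats(m)
for i in range(1,n):
    if s[i,4]>20: k=l==i; print(c[i].round(),s[i,4],"lx",lx[k].min().round(3),lx[k].max().round(3),"ly",ly[k].min().round(3),ly[k].max().round(3),"z",np.percentile(L[...,2][k],[5,50,95]).round(4))
print([o[0] for o in loose(P,f)],state()["time"])
z=P[...,2]; k=(z>.135)&(z<.155)&(np.hypot(P[...,0]-.4275,P[...,1]-.006)<.04);print("stylus top",P[k].mean(0),k.sum())
k=(z>.085)&(z<.105)&(np.hypot(P[...,0]-.7,P[...,1]-.006)<.06);print("glue top",P[k].mean(0))
E
```

```text
held 96.67 [ 0.608  -0.0024 -0.023 ] gap 0.0235 [-0.7  -0.52  0.87]
over 99.77 [ 0.6161 -0.3614  0.1599] gap 0.0235 [ 0.05 -0.21 -0.27]
low 101.12 [ 0.6165 -0.3623  0.0512] gap 0.024 [-0.32 -0.53  0.  ]
held 109.32 [ 0.5211  0.114  -0.023 ] gap 0.0234 [ 0.99 -0.05 -0.09]
over 112.57 [ 0.624  -0.3069  0.1601] gap 0.0236 [ 0.61  0.52 -0.19]
low 113.92 [ 0.6245 -0.3075  0.0513] gap 0.0238 [0.12 2.13 5.44]
[377. 120.] 550 lx 0.005 0.071 ly 0.041 0.096 z [0.0098 0.0131 0.016 ]
[374. 150.] 586 lx -0.069 -0.001 ly 0.04 0.094 z [0.0106 0.0167 0.0253]
[424. 143.] 545 lx -0.013 0.013 ly -0.11 0.013 z [0.0107 0.015  0.0228]
[] 118.7917
stylus top [0.42779867 0.00586184 0.14282274] 52
glue top [0.7057334  0.00607017 0.0950206 ]
```

View pics/fin.png

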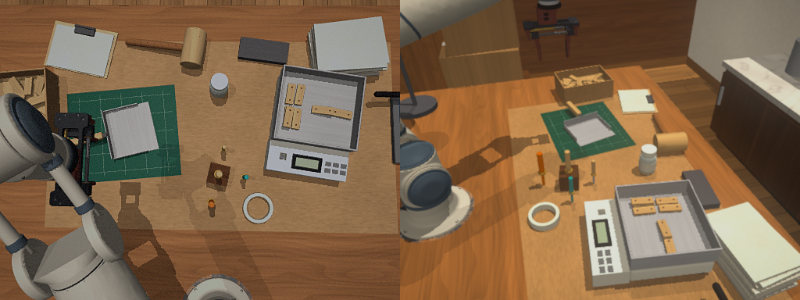

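The final view shows two loose slats end to end in the pan at (330,112) plus the earlier group, and a clear bench. The shovel is on the mat, the stylus is in the block and the gripper is free.

```bash
python3 -c "
from h import *
hold(.3); job_done(); print(state()['time'])"
```

```text
the job is handed in; nothing more can be done
the job is handed in; nothing more can be done
```

I handed the job in at about 119 s. By my last checks, all the steps are done and seven slats are in the pan: five from the shovel and two from the bench.

**What I did**
- **Zero key:** with the pan empty, I pressed the key about 4 mm to its hard stop (about 8 N) with the stylus from the block, then put the stylus back.
- **Shovel:** I picked it up by the handle and pressed it on the pan's left rim at about 42° to scrape off the slats. It is lying on the mat again.
- **Bench slats:** I put both in the pan by hand. One had been knocked aside during the run, so I measured it again before picking it up.

**Last checks**
- **Slats:** the bench is clear, and the tallest slat top is about 25 mm above the pan's underside, below the 48 mm rim. I saw only four of the shovel slats separately. A second layer 10 mm up in one pair shows where the fifth is.
- **Stylus and jar:** the stylus handle top is at 143 mm over the block, as it should be. The glue jar is within about 2 mm of where it started.
- **Shovel:** its slope was 0.2° when I measured it after laying it down. I did not measure it again, but it looked the same in the final picture.
- **Zero key release:** I did not measure the key springing back up.

**What disagreed**
- **Tool point:** the fingertips are about 35 mm further back along the tool than stated, so the first three closings missed above the handle. I measured the offset from the depth images and corrected for it.
- **Laying the shovel down:** I felt no clear contact on the mat before releasing it, so it may have dropped a few millimetres.
- **Last slat:** it met about 5 N on release because it came down on the end of the other bench slat. Both are in the pan.

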